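# Set the gauge arm's height and stand the plate under it

## Robot

A 6-joint arm with a two-finger parallel gripper is mounted at the origin on the work surface. World frame = base frame: x ahead of the robot, y to its left, z up, the work surface at z = 0. Lengths are in mm, angles in rad, forces in N, time in s.
With the tool pointing down it reaches from about 350 to 850 mm from the base axis. Payload 8.1 kg.
Tool frame: the origin (TCP) lies midway between the tips of the shut fingers; the grasp point (between the pads) lies 19 mm behind it; z points along the fingers, y is the direction in which the jaws open and shut (so a half turn about z gives the same grasp; the last joint's range is limited). The gripper opens to 85 mm and grips with 20 to 120 N. Pads are 22 mm wide; open, the fingers measure 114 mm over their backs; the gripper's body (76 mm by 85 mm) begins 54 mm behind the grasp point. The pads swing forward as they close: fully open they stand 13 mm farther back than shut.
Start: joints at [-1.405, 0.13, 1.488, -0, 1.523, -0.085], TCP at [148.928, -581.228, 231.292] pointing down, gripper open.
Joint ranges: [-2.96, 2.96], [-0.89, 2.26], [0.02, 2.5], [-1.34, 4.48], [0, 2.73], [-2.66, 2.66]. Speed limits (rad/s): [2.39, 2.39, 2.79, 3.14, 3.14, 3.14].

## Interface

Orientations are given as [roll, pitch, yaw] about the fixed x, y, z axes, in that order (R = Rz(yaw) Ry(pitch) Rx(roll)).
In Python, from workcell import readout, vision, robot, nets gives the robot as it stands. The module is installed in compiled form; this text tells all that it offers.
- The arm moves only by the shell command python3 -m jog 'ROWS' [OPENING] [FORCE]. ROWS is JSON, a list that holds one entry, the list of rows, each a list of 6 numbers: the shift along the tool's x, y, z in mm, then the turn, a rotation vector about the tool's x, y, z in rad. A call has 1 to 8 rows; each row is the pose to reach, as a shift and turn from the pose commanded when the call began, along the tool's axes at that moment; what a row does not reach only later rows make up. A row lasts 1/10 s, in which the tool goes at most 50 mm and 8.59 degrees, less where a joint would pass 70% of its speed; a pose out of reach is approached as far as the arm can. A call with a gripper value outside its range is refused whole. OPENING is the closure, from 0 (fully open) to 1 (shut), set as the call begins (- or left out, the last holds). The fingers move at their own pace and stop on an object; FORCE is the grip in N (left out, the last holds). Time passes only in rows, so rows that repeat a pose let the fingers close. It gives the time, the measured TCP pose, the force and the opening at its end, in the units of the state.
- readout.state(): the state, without advancing time (a new reading comes with each control period).
- vision.snapshot(name): name is "side" or "top"; returns a dict with "color" (400x640x3 uint8, blue, green, red), "intrinsics" (3x3 intrinsics, pixels), "k1" (the pictures are not rectified: a ray, as slopes to the right and down, at radius r is drawn at 1 + k1 r^2 times it, then the intrinsics apply), "origin" and "orientation" of the camera in the world. Camera axes: x right, y down, z forward; pixel columns grow to the right and rows downward; lengths in mm; the calibration is good to about 2 mm. A picture is of the moment at which its call begins. There is no depth.
- robot.close_job(): hands the job in, once; it reports no verdict.
Trained networks look in a picture, given as the dict that the camera call returned (one of the last four; its "shot" number tells which), for a name from the list of things; names that differ only in an ending like _2 or _b are one class to them, and where a whole thing is asked for, a point or a joint stands for the part that bears it (a point fixed in the world has none). Each returns a list of dicts, best first, with "confidence" (0 to 1); they miss things now and then, are a little off and sometimes report something else, mostly with a low value. They report only what shows in the picture. A call takes as long as a camera call. They do not tell look-alikes from the thing itself.
- nets.search_frame(query, picture): "pixel" ([column, row] in pixels, amid what is visible of it).
- nets.regions_of(query, picture): "mask" (400x640 bool, what is visible of it) and "pixel" ([column, row] in pixels, amid what is visible of it).
- nets.pinpoint(query, picture): "pixel" ([column, row] in pixels: a listed point, or the origin of a listed thing).
The state is a dict: "t": time; "qpos": joint angles; "qvel": joint speeds; "effort": joint torques, N m; "eef_pos": TCP position; "orientation": TCP orientation; "ft_force": force on the tool from outside, world axes, zero at the start; "ft_torque": the same for the moment, N m; "gripper_width": finger opening in mm.
Only numpy, scipy, OpenCV 4.12 (cv2) and the standard library are available. Lean on these libraries where they do the work, as an engineer would, in place of code of your own. Each camera call takes 0.05 s, during which the arm holds its last target. There are 200 camera calls.

## Task

Get the plate ready for gauging: lift the gauge arm (it has a handle at its side) until its pawl drops into the next notch up, no further, and let go so that it hangs on the pawl. Then push the plate that lies on the stone block against the fence and tip it up on its edge, so that it stands upright under the arm, flat against the fence. Leave the other things on the bench alone.

Things in the scene. Friction and masses are not known exactly. Their poses are not given: they have to be found in the camera images.
- stand: Fixed gauging stand. Origin: centre of the underside of its black granite block, z up, +x from the block's front edge to the fence (the plate is pushed along +x), +y to the handle's side. Block 160 (x) by 270 (y) by 60 mm high, front edge at x = -80 mm. Square steel column, 30 by 30 mm, centred at x = 45, y = 0, top 317 mm above the bench.
- fence (a point): Middle of the foot of the fence's flat face, on the block's top (x = -10, y = 0, z = 60 mm in the stand's frame). The face looks to the stand's -x. The fence is an upright steel strip 130 mm wide in y, 10 mm thick, 80 mm high.
- gauge_arm (a joint): Height of the arm on the column, m, up. Lifting takes 5 to 9 N; it slides up freely, a spring pawl clicks over each tooth and bars the way down. Notches 30 mm apart: it starts hanging at about 0 in the second from the bottom; the next one up holds it at 0.03, the top one at 0.06 (all within 2 mm); stop 0.074. To catch a notch lift 4 to 15 mm above its value and let down. Too high cannot be undone.
- pawl_pin (a point): Hinge pin of the arm's brass pawl, on the arm's -y side. The pawl slants from here in and down to four steel teeth, 30 mm apart, on the column's -y side..
- handle (a point): Gripping point of the arm's handle: centre of a level black round bar, 16 mm in diameter, along the stand's y, free from y = 61 to 135 mm (this point: x = -26, y = 100 mm in the stand's frame), 16 mm above the crossbar's underside. It moves with the arm.
- crossbar (a point): Middle of the underside of the arm's grey crossbar, which hangs over the plate's place at the fence: 32 mm in x, 110 mm in y, 16 mm high, at x = -26, y = 0 in the stand's frame; 88 mm above the block at the start, where the plate has no room to stand under it, 118 in the next notch. A dial indicator 52 mm across sits above it.
- plate: Loose aluminium plate 100 (x) by 110 (y) by 12 mm (z), 0.28 to 0.44 kg, with dark bores; origin at the centre of its underside at the start. Lies flat on the block, its +x edge 8 to 15 mm from the fence and about parallel to it, its -x edge overhanging the block's front by 35 to 48 mm, where it can be pushed up from below. It stands by itself once upright.
- plate_front (a point): Middle of the plate's -x edge (the overhanging one, to become the top), half-way through the thickness. With the plate upright against the fence it lies at x = -16, z = 160 mm in the stand's frame.
- plate_back (a point): Middle of the plate's +x edge (next to the fence, on which it is to stand), half-way through the thickness.
- screwdriver: Screwdriver lying on the bench; leave alone.
- jar: Small closed jar, 56 mm across, 75 mm high; origin at its underside; leave alone.
- setting_disc: Plain steel setting disc, 60 mm across, 35 mm high; origin at its underside; leave alone.
Not all that is in view belongs to the job. There is more than one size of the plate; the job needs the middle-sized.

How it is judged:
By the outcome, as a careful person would: the job done as asked, in the order asked, and still so for the second after the job is handed in, with the robot touching nothing.
It also fails if it takes over 59 s, if anything falls off the work surface, if the arm or the gripper's body presses on something with over 40 N, if the wrist force passes 120 N, or if a joint passes its speed limit or range.

## Working session

There is one attempt and no reset: what is moved stays moved. The work goes in short steps, Python scripts to look and compute and a shell command to move; the robot and the scene stay as the last step left them, time stands still between calls to the robot, and variables do not carry over. Pictures are saved under pics/ and viewed, about 8 in all and at most 12, crops included, and the job is handed in when it is done.

```bash
mkdir -p pics; cat > h.py <<'E'
import numpy as np, cv2
from workcell import readout, vision, robot, nets
from scipy.spatial.transform import Rotation as Rn
def snap(n,save=None):
    p=vision.snapshot(n)
    if save: cv2.imwrite('pics/'+save+'.png',p['color'])
    return p
def Rc(p):
    o=np.array(p['orientation'],float)
    return o if o.shape==(3,3) else Rn.from_euler('xyz',o).as_matrix()
def ray(p,px):
    K=np.array(p['intrinsics']); 
    d=np.array([(px[0]-K[0,2])/K[0,0],(px[1]-K[1,2])/K[1,1]]); u=d.copy()
    for _ in range(20): u=d/(1+p['k1']*(u@u))
    v=Rc(p)@np.array([u[0],u[1],1]); return np.array(p['origin'],float),v/np.linalg.norm(v)
def atz(p,px,z):
    o,v=ray(p,px); return o+v*(z-o[2])/v[2]
def tri(p1,x1,p2,x2):
    o1,v1=ray(p1,x1);o2,v2=ray(p2,x2)
    s=np.linalg.lstsq(np.c_[v1,-v2],o2-o1,rcond=None)[0]
    a=o1+s[0]*v1;b=o2+s[1]*v2
    return (a+b)/2,np.linalg.norm(a-b)
def proj(p,X):
    c=Rc(p).T@(np.array(X)-p['origin']);u=c[:2]/c[2];u=u*(1+p['k1']*(u@u));K=np.array(p['intrinsics'])
    return np.array([K[0,0]*u[0]+K[0,2],K[1,1]*u[1]+K[1,2]])
E
python3 - <<'E'
from h import *
np.set_printoptions(precision=1,suppress=True)
s=snap('side','side0');t=snap('top','top0')
for p,n in((s,'side'),(t,'top')):
    print(n,p['origin'],p['orientation'],p['k1'],p['intrinsics'])
    for q in ['stand','fence','pawl_pin','handle','crossbar','plate','plate_front','plate_back','screwdriver','jar','setting_disc']:
        print(q,[(np.round(r['pixel'],1).tolist(),round(r['confidence'],2)) for r in nets.pinpoint(q,p)[:4]])
print(readout.state())
cv2.imwrite('pics/both.png',np.vstack([cv2.resize(s['color'],(480,300)),cv2.resize(t['color'],(480,300))]))
E
```

```text
side [475.2 843.9 966.1] [-2.4  0.  -3. ] -0.10472828837613701 [[406.    0.  319.1]
 [  0.  406.  206.5]
 [  0.    0.    1. ]]
stand [([325.0, 234.0], 0.76)]
fence [([326.6, 215.8], 0.6)]
pawl_pin [([309.0, 199.5], 0.88)]
handle [([359.1, 191.6], 0.6)]
crossbar [([323.6, 193.5], 0.71)]
plate [([277.6, 183.3], 0.78), ([340.8, 189.3], 0.69)]
plate_front [([284.4, 165.4], 0.84), ([334.8, 179.6], 0.58), ([325.0, 232.7], 0.33)]
plate_back [([271.4, 185.9], 0.74), ([349.3, 195.0], 0.55)]
screwdriver [([391.1, 178.5], 0.77)]
jar []
setting_disc [([317.9, 354.7], 0.65)]
top [ 493.9    8.  1117.9] [-3.1 -0.  -1.6] -0.020543585669021085 [[376.1   0.  319. ]
 [  0.  376.1 197.4]
 [  0.    0.    1. ]]
stand [([324.8, 200.2], 0.59)]
fence [([325.9, 197.5], 0.92)]
pawl_pin [([305.6, 181.2], 0.8)]
handle [([337.2, 232.4], 0.75)]
crossbar [([331.9, 197.6], 0.71)]
plate [([349.9, 189.6], 0.95), ([406.6, 132.9], 0.87)]
plate_front [([426.9, 136.4], 0.97), ([407.0, 203.9], 0.73), ([365.7, 190.8], 0.7), ([325.0, 199.5], 0.47)]
plate_back [([387.8, 127.9], 0.78), ([329.2, 194.1], 0.75), ([393.0, 219.1], 0.62), ([325.3, 199.3], 0.56)]
screwdriver [([427.7, 269.0], 0.61)]
jar [([449.1, 202.6], 0.91)]
setting_disc [([188.4, 202.6], 0.86)]
{'t': 1.2, 'qpos': array([-1.4,  0.1,  1.5,  0. ,  1.5, -0.1]), 'qvel': array([ 0.,  0.,  0.,  0.,  0., -0.]), 'effort': array([  0. , -56.9, -50.1,   0. ,   0. ,   0. ]), 'eef_pos': array([ 148.9, -581.2,  231.3]), 'orientation': array([-3.1, -0. ,  0.3]), 'ft_force': array([ 0.2, -0.2,  0.2]), 'ft_torque': array([-0., -0., -0.]), 'gripper_width': 85.01060959989937}
```

View pics/side0.png

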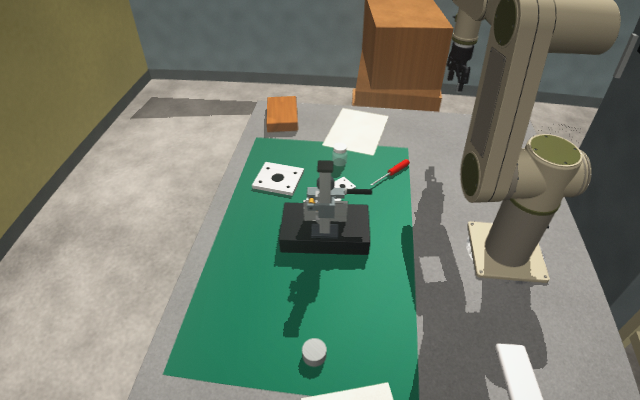

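View pics/top0.png

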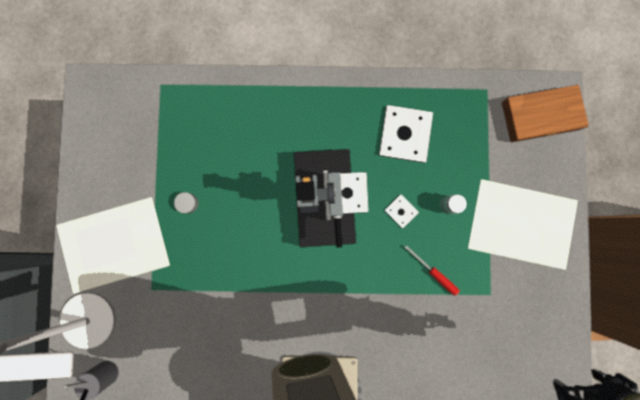

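```bash
python3 - <<'E'
from h import *
from scipy.optimize import least_squares
np.set_printoptions(precision=1,suppress=True)
s=snap('side');t=snap('top')
def pk(q,p,near=None):
    r=nets.pinpoint(q,p)
    if near is not None: r=[a for a in r if np.hypot(*(np.array(a['pixel'])-near))<14]
    return np.array(r[0]['pixel']) if r else None
obs=[]
M={'stand':(0,0,0),'fence':(-10,0,60),'handle':(-26,100,164),'crossbar':(-26,0,148)}
for q,m in M.items():
    a,b=pk(q,s),pk(q,t)
    if a is not None and b is not None: print(q,*tri(s,a,t,b),a,b)
    for p,x in((s,a),(t,b)):
        if x is not None: obs.append((p,m,x,q))
f=lambda v:np.concatenate([proj(p,Rn.from_euler('z',v[2]).apply(m)+[v[0],v[1],0])-x for p,m,x,_ in obs])
r=least_squares(f,[500,0,1.57],loss='soft_l1');print(r.x,np.degrees(r.x[2]))
for o,e in zip(obs,f(r.x).reshape(-1,2)): print(o[3],e)
for q,ns,nt in (('plate',(340,189),(350,190)),('plate_front',(335,180),(366,191)),('plate_back',(349,195),(329,194))):
    a,b=pk(q,s,ns),pk(q,t,nt); z=66 if 'p'!=q else 0
    print(q,a,b, atz(t,b,66) if b is not None else '', atz(s,a,66) if a is not None else '')
a,b=pk('pawl_pin',s),pk('pawl_pin',t);print('pawl',tri(s,a,t,b))
c1=cv2.resize(t['color'][120:280,270:480],None,fx=3.6,fy=3.6,interpolation=2)
cv2.imwrite('pics/c1.png',c1)
c2=cv2.resize(s['color'][145:265,255:420],None,fx=4.5,fy=4.5,interpolation=2)
cv2.imwrite('pics/c2.png',c2)
E
```

```text
stand [566.5  -7.    4.7] 18.34198528753401 [327.8 232.8] [324.3 195.3]
fence [563.  -14.2  74.9] 5.3085055068495075 [327.3 215.6] [327.2 197.1]
handle [466.8 -45.6 155.1] 2.3540764113665458 [359.8 191.7] [339.7 234.3]
crossbar [565.9 -28.3 160.7] 12.289670906929867 [324.1 191.4] [333.6 197.2]
[563.6  -7.2   1.7] 95.99879075402607
stand [-2.   0.7]
stand [0.  4.2]
fence [-1.3  2.5]
fence [1.  0.7]
handle [ 0.5 -1.7]
handle [-0.6 -0.4]
crossbar [2.1 2.3]
crossbar [ 1.6 -2.2]
plate [342.3 184.8] [346.4 190.1] [586.9 -67.9  66. ] [ 526.9 -170.5   66. ]
plate_front [334.6 181.8] [366.2 190.9] [ 585.5 -123.5   66. ] [ 553.9 -182.6   66. ]
plate_back [348.1 191.5] [327.  194.5] [573.6 -13.6  66. ] [ 505.4 -139.7   66. ]
pawl (array([599.9,  43.7, 193. ]), np.float64(12.04027032768534))
```

View pics/c1.png

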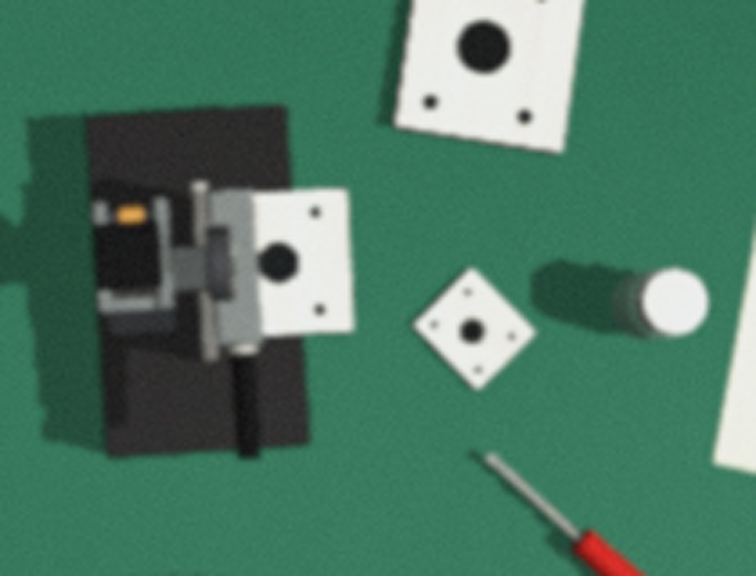

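View pics/c2.png

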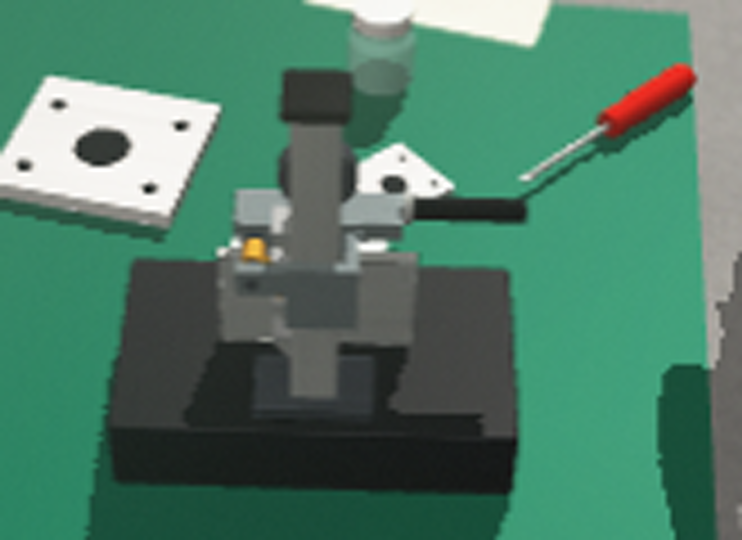

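```bash
cat >> h.py <<'E'
def spose(x):
    # stand frame -> world
    return lambda m: Rn.from_euler('z',x[2]).apply(m)+np.array([x[0],x[1],0])
E
python3 - <<'E'
from h import *
from scipy.optimize import least_squares
np.set_printoptions(precision=2,suppress=True)
s=snap('side');t=snap('top')
T=lambda x,y:np.array([x/3.6+270-.36,y/3.6+120-.36]); S=lambda x,y:np.array([x/4.5+255-.4,y/4.5+145-.4])
obs=[(t,(80,-135,60),T(86,117)),(t,(-80,-135,60),T(287,106)),(t,(-80,135,60),T(309,443)),(t,(80,135,60),T(108,457)),
(s,(-80,-135,60),S(133,260)),(s,(-80,135,60),S(510,270)),(s,(80,135,60),S(517,437)),(s,(80,-135,60),S(113,428)),(s,(80,135,0),S(515,493)),(s,(80,-135,0),S(114,482)),
(t,(-26,135,164),T(248,457)),(s,(-26,135,164),S(526,210))]
f=lambda v,o=obs:np.concatenate([proj(p,spose(v)(m))-x for p,m,x in o])
r=least_squares(f,[560,0,1.6],loss='soft_l1');print(r.x,np.degrees(r.x[2]));print(f(r.x).reshape(-1,2))
for sub in ('top','side'):
    o=[a for a in obs if (a[0] is t)==(sub=='top')]
    print(sub,least_squares(lambda v:f(v,o),r.x,loss='soft_l1').x)
# plate corners from top view, in stand frame
for c in (T(347,189),T(354,331)):
    w=atz(t,c,72);print(w,Rn.from_euler('z',-r.x[2]).apply(w-[r.x[0],r.x[1],0]))
for q in [(-26,100,164),(-16,0,160),(-110,0,66)]: print(q,spose(r.x)(q))
E
```

```text
[566.26  -6.12   1.65] 94.64005070343399
[[-0.45 -0.38]
 [-0.16 -0.91]
 [ 0.48  0.72]
 [-0.78  0.55]
 [-0.24 -0.91]
 [ 0.07 -1.03]
 [ 0.89  0.04]
 [-1.36 -0.51]
 [-0.35  0.46]
 [-0.06  0.35]
 [ 0.13  0.48]
 [ 0.13 -0.28]]
top [566.73  -6.54   1.65]
side [565.87  -5.35   1.65]
[ 637.75 -121.86   72.  ] [-121.15  -61.89   72.  ]
[ 527.37 -128.14   72.  ] [-118.48   48.63   72.  ]
(-26, 100, 164) [468.69 -40.12 164.  ]
(-16, 0, 160) [567.55 -22.06 160.  ]
(-110, 0, 66) [ 575.16 -115.76   66.  ]
```

```bash
cat >> h.py <<'E'
ST=(566.3,-6.2,np.radians(94.64))
def row(pos,R):
    "row (tool axes) from measured pose to world pose"
    s=readout.state();R0=Rn.from_euler('xyz',s['orientation'])
    return np.round(np.r_[R0.inv().apply(np.array(pos)-s['eef_pos']),(R0.inv()*R).as_rotvec()],3).tolist()
def down(sy): return Rn.from_euler('xyz',[np.pi,0,ST[2]+sy])
def show():
    s=readout.state();R=Rn.from_euler('xyz',s['orientation']).as_matrix()
    p=Rn.from_euler('z',-ST[2]).apply(s['eef_pos']-np.array([ST[0],ST[1],0]))
    print('t',round(s['t'],2),'world',np.round(s['eef_pos'],1),'stand',np.round(p,1),'z',np.round(R[:,2],2),'y',np.round(R[:,1],2),'F',np.round(s['ft_force'],1),'w',round(s['gripper_width'],1),'q',np.round(s['qpos'],2))
E
python3 - <<'E'
from h import *
show()
print(row(spose(ST)((-26,103,250)),down(-np.pi/2)))
print(row(spose(ST)((-26,103,250)),down(np.pi/2)))
E
```

```text
t 2.2 world [ 148.9 -581.2  231.3] stand [-539.4  462.5  231.3] z [-0.  0. -1.] y [ 0.25 -0.97 -0.  ] F [-0.9 -1.   0.2] w 85.3 q [-1.41  0.13  1.49 -0.    1.52 -0.09]
[441.107, -445.236, -18.701, -0.0, 0.0, 0.17]
[441.107, -445.236, -18.701, -0.0, -0.0, -2.972]
```

```bash
R='x'; python3 -m jog '[[[441,-445,-19,0,0,0.17],[441,-445,-19,0,0,0.17],[441,-445,-19,0,0,0.17],[441,-445,-19,0,0,0.17],[441,-445,-19,0,0,0.17],[441,-445,-19,0,0,0.17],[441,-445,-19,0,0,0.17],[441,-445,-19,0,0,0.17]]]' 0
python3 - <<'E'
from h import *
show()
print(row(spose(ST)((-26,103,250)),down(-np.pi/2)))
E
```

```text
t: 3.0
eef_pos: [351.7, -234.5, 243.8]
orientation: [3.141, -0.001, 0.08]
ft_force: [1.5, -0.9, 0.4]
gripper_width: 85.2
t 3.0 world [ 351.7 -234.5  243.8] stand [-210.2  232.4  243.8] z [ 0. -0. -1.] y [ 0.08 -1.    0.  ] F [ 1.5 -0.9  0.4] w 85.2 q [-0.71 -0.37  1.93  0.    1.59  0.78]
[129.27, -184.31, -6.241, 0.001, -0.001, -0.001]
```

```bash
python3 -m jog '[[[129,-184,-6,0,0,0],[129,-184,-6,0,0,0],[129,-184,-6,0,0,0],[129,-184,-6,0,0,0],[129,-184,-6,0,0,0],[129,-184,-6,0,0,0],[129,-184,-6,0,0,0]]]'
python3 - <<'E'
from h import *
show()
s=snap('side');t=snap('top')
o=[]
for p in(s,t):
    r=nets.pinpoint('handle',p)[:2]; print([(np.round(a['pixel']),round(a['confidence'],2)) for a in r], proj(p,spose(ST)((-26,100,164))))
print(row(spose(ST)((-26,103,145)),down(-np.pi/2)))
c=np.vstack([cv2.resize(s['color'][140:260,270:430],None,fx=3,fy=3,interpolation=2)[:, :480]])
d=cv2.resize(t['color'][140:260,270:370],None,fx=3,fy=3,interpolation=2)
cv2.imwrite('pics/c3.png',np.hstack([c,d]))
E
```

```text
t: 3.7
eef_pos: [464.7, -42.2, 249.4]
orientation: [3.141, 0.0, 0.083]
ft_force: [0.1, -0.3, 0.8]
gripper_width: 85.5
t 3.7 world [464.7 -42.2 249.4] stand [-27.6 104.1 249.4] z [-0. -0. -1.] y [ 0.08 -1.    0.  ] F [ 0.1 -0.3  0.8] w 85.5 q [-0.2  -0.24  1.82 -0.    1.57  1.29]
[(array([362., 190.]), 0.91)] [359.64865851 190.66514093]
[] [337.74955067 233.14040681]
[1.547, -2.982, 104.431, 0.0, 0.0, -0.002]
```

View pics/c3.png

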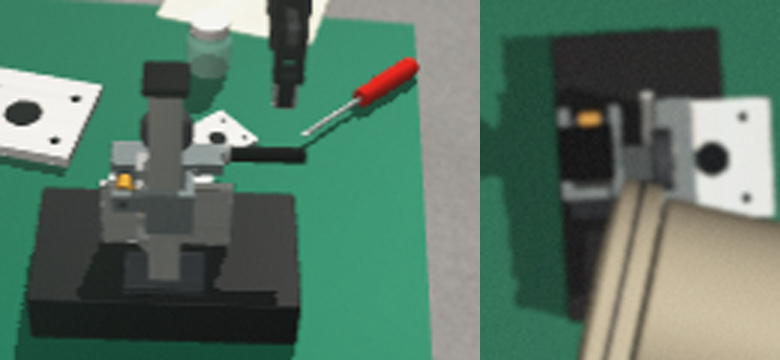

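The side crop (left) shows the open gripper above the free part of the black handle: tip at about (285,100), bar spanning (230–305,155). I'll descend and grip.

```bash
python3 -m jog '[[[1,-2,40,0,0,0],[1,-2,75,0,0,0],[1,-2,95,0,0,0],[1,-2,104,0,0,0],[1,-2,104,0,0,0]]]' 0 && python3 -m jog '[[[0,0,0,0,0,0],[0,0,0,0,0,0],[0,0,0,0,0,0],[0,0,0,0,0,0],[0,0,0,0,0,0],[0,0,0,0,0,0]]]' 1 60
python3 -c "
from h import *
show()"
```

```text
t: 4.4
eef_pos: [464.7, -40.9, 144.4]
orientation: [-3.141, 0.002, 0.08]
ft_force: [-0.7, 0.2, 0.4]
gripper_width: 85.4
t: 5.0
eef_pos: [466.0, -40.7, 146.0]
orientation: [3.141, -0.001, 0.081]
ft_force: [-0.3, -2.0, 3.5]
gripper_width: 13.8
t 5.0 world [466.  -40.7 146. ] stand [-26.2 102.8 146. ] z [ 0. -0. -1.] y [ 0.08 -1.    0.  ] F [-0.3 -2.   3.5] w 13.8 q [-0.2  -0.18  1.95 -0.    1.37  1.29]
```

```bash
python3 -m jog '[[[0,0,0,0,0,0],[0,0,-2,0,0,0],[0,0,-5,0,0,0],[0,0,-8,0,0,0],[0,0,-10,0,0,0],[0,0,-10,0,0,0]]]'
python3 - <<'E'
from h import *
show()
E
```

```text
t: 5.6
eef_pos: [465.9, -40.6, 154.9]
orientation: [3.141, -0.001, 0.081]
ft_force: [5.6, -3.3, -5.0]
gripper_width: 14.4
t 5.6 world [465.9 -40.6 154.9] stand [-26.2 102.8 154.9] z [ 0. -0. -1.] y [ 0.08 -1.    0.  ] F [ 5.6 -3.3 -5. ] w 14.4 q [-0.2  -0.19  1.94 -0.    1.39  1.29]
```

```bash
python3 -m jog '[[[0,0,-5,0,0,0],[0,0,-10,0,0,0],[0,0,-15,0,0,0],[0,0,-20,0,0,0],[0,0,-25,0,0,0],[0,0,-29,0,0,0],[0,0,-29,0,0,0],[0,0,-29,0,0,0]]]'
python3 - <<'E'
from h import *
show()
s=snap('side')
cv2.imwrite('pics/c4.png',cv2.resize(s['color'][140:260,270:430],None,fx=4.5,fy=4.5,interpolation=2))
for z in (164,194,203): print(z,(proj(s,spose(ST)((-26,55,z)))-[270,140])*4.5)
E
```

```text
t: 6.4
eef_pos: [466.0, -40.6, 183.9]
orientation: [3.141, -0.001, 0.081]
ft_force: [6.1, -3.6, -5.6]
gripper_width: 14.0
t 6.4 world [466.  -40.6 183.9] stand [-26.2 102.8 183.9] z [ 0. -0. -1.] y [ 0.08 -1.    0.  ] F [ 6.1 -3.6 -5.6] w 14.0 q [-0.2  -0.21  1.91 -0.    1.44  1.29]
164 [334.22632801 226.2931642 ]
194 [335.99357171 191.62434578]
203 [336.53435144 180.98281494]
```

View pics/c4.png

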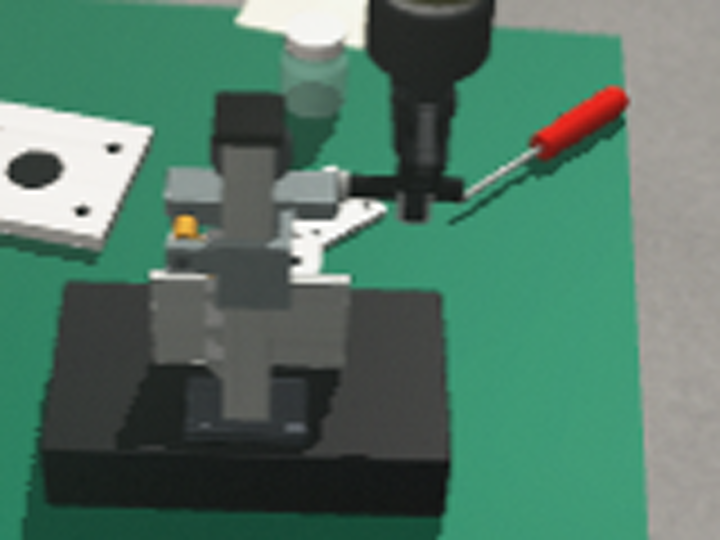

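The crop shows the arm lifted: handle bar row went from ~232 to ~186, which matches +39 mm. Now I'll lower it onto the pawl.

```bash
python3 -m jog '[[[0,0,2,0,0,0],[0,0,4,0,0,0],[0,0,6,0,0,0],[0,0,7,0,0,0],[0,0,8,0,0,0],[0,0,8,0,0,0]]]'; python3 -m jog '[[[0,0,1,0,0,0],[0,0,1,0,0,0]]]' 
```

```text
t: 7.05
eef_pos: [466.0, -40.6, 176.3]
orientation: [3.141, -0.001, 0.081]
ft_force: [5.1, -3.3, -2.2]
gripper_width: 14.2
t: 7.25
eef_pos: [466.0, -40.7, 175.9]
orientation: [3.141, -0.001, 0.081]
ft_force: [2.4, -3.5, 2.5]
gripper_width: 14.1
```

```bash
python3 -m jog '[[[0,0,0,0,0,0],[0,0,0,0,0,0],[0,0,0,0,0,0],[0,0,0,0,0,0],[0,0,0,0,0,0],[0,0,0,0,0,0]]]' 0; python3 -m jog '[[[0,0,-30,0,0,0],[0,0,-70,0,0,0],[0,0,-110,0,0,0],[0,0,-110,0,0,0]]]'
python3 - <<'E'
from h import *
show()
s=snap('side')
cv2.imwrite('pics/s5.png',s['color'])
for q in ('handle','crossbar','pawl_pin'): print(q,[(np.round(a['pixel'],1),round(a['confidence'],2)) for a in nets.pinpoint(q,s)[:2]])
for z in (164,194): print(z,proj(s,spose(ST)((-26,100,z))))
# next: tool pointing +x(stand), yawed 9 deg toward stand -y... tips 15deg down, jaw horizontal
a=np.radians(15); d=np.array([0.08,0.997,0])*np.cos(a)+[0,0,-np.sin(a)]; d/=np.linalg.norm(d)
for sg in (1,-1):
    y=np.cross([0,0,1],d)*sg; y/=np.linalg.norm(y); R=Rn.from_matrix(np.c_[np.cross(y,d),y,d])
    print(sg,row((560,-260,230),R))
E
```

```text
t: 7.85
eef_pos: [465.6, -40.3, 175.3]
orientation: [-3.141, 0.0, 0.081]
ft_force: [-0.1, 0.9, -0.3]
gripper_width: 85.5
t: 8.25
eef_pos: [468.3, -40.9, 292.2]
orientation: [3.139, -0.01, 0.081]
ft_force: [0.4, -0.9, -0.1]
gripper_width: 85.6
t 8.25 world [468.3 -40.9 292.2] stand [-26.6 100.5 292.2] z [ 0.01 -0.   -1.  ] y [ 0.08 -1.    0.  ] F [ 0.4 -0.9 -0.1] w 85.6 q [-0.2  -0.25  1.75  0.    1.64  1.29]
handle [(array([362.8, 183.5]), 0.93), (array([390.9, 176.2]), 0.21)]
crossbar [(array([325.3, 185.1]), 0.65), (array([359.8, 182.7]), 0.43)]
pawl_pin [(array([309.3, 189.4]), 0.96)]
164 [359.64865851 190.66514093]
194 [360.31601175 182.96297775]
1 [76.875, 226.681, 54.011, 1.115, -0.947, 1.451]
-1 [76.875, 226.681, 54.011, 0.912, 1.074, -1.191]
```

```bash
cat >> h.py <<'E'
def Rtool(q): return Rn.from_euler('z',q[0])*Rn.from_euler('y',q[1]+q[2])*Rn.from_euler('z',q[3])*Rn.from_euler('y',q[4])*Rn.from_euler('z',q[5]+np.pi/2)
def wrist(R,q1,s23):
    B=(Rn.from_euler('z',q1)*Rn.from_euler('y',s23)).inv()*R
    a=B.as_euler('ZYZ'); out=[]
    for v in (a,np.array([a[0]+np.pi,-a[1],a[2]+np.pi])):
        v=np.array(v)-[0,0,np.pi/2]; v[0]=(v[0]+1.34)%(2*np.pi)-1.34; v[2]=(v[2]+np.pi)%(2*np.pi)-np.pi; out.append(v)
    return out
def horiz(jaw,tilt,dx=0.08):
    a=np.radians(tilt); d=np.array([dx,1,0]);d/=np.linalg.norm(d); d=d*np.cos(a)+[0,0,-np.sin(a)]
    h=np.cross([0,0,1],d); h/=np.linalg.norm(h); y={'h+':h,'h-':-h,'v-':-np.cross(d,h)*1.0,'v+':np.cross(d,h)}[jaw]
    return Rn.from_matrix(np.c_[np.cross(y,d),y,d])
E
python3 - <<'E'
from h import *
np.set_printoptions(precision=2,suppress=True)
s=readout.state(); print((Rtool(s['qpos']).inv()*Rn.from_euler('xyz',s['orientation'])).magnitude())
for j in ('h+','h-','v+','v-'):
  for s23 in (1.7,2.1): print(j,s23,wrist(horiz(j,15),-0.57,s23), horiz(j,15).as_matrix()[:,1])
from scipy.optimize import least_squares
D=[((-1.405,.13,1.488),(148.9,-581.2,231.3)),((-.71,-.37,1.93),(351.7,-234.5,243.8)),((-.2,-.24,1.82),(464.7,-42.2,249.4)),((-.2,-.18,1.95),(466,-40.7,146)),((-.2,-.21,1.91),(466,-40.6,183.9)),((-.2,-.25,1.75),(468.3,-40.9,292.2))]
def f(v):
    o=[]
    for q,p in D:
        b=q[1]+q[2]; o+=[v[0]+v[1]*np.sin(q[1])+v[2]*np.sin(b)+v[4]*np.cos(b)-np.hypot(*p[:2]), v[3]+v[1]*np.cos(q[1])+v[2]*np.cos(b)-v[4]*np.sin(b)-p[2]]
    return o
for x4 in (0,1):
    r=least_squares(lambda v:f([*v[:4],v[4]*x4]),[50,400,400,100,0]);print(r.x,r.cost)
E
```

```text
7.269544955174409e-16
h+ 1.7 [array([1.22, 2.  , 2.87]), array([ 4.36, -2.  , -0.27])] [-1.    0.08  0.  ]
h+ 2.1 [array([1.08, 1.84, 2.48]), array([ 4.22, -1.84, -0.66])] [-1.    0.08  0.  ]
h- 1.7 [array([ 1.22,  2.  , -0.27]), array([ 4.36, -2.  ,  2.87])] [ 1.   -0.08  0.  ]
h- 2.1 [array([ 1.08,  1.84, -0.66]), array([ 4.22, -1.84,  2.48])] [ 1.   -0.08  0.  ]
v+ 1.7 [array([ 1.22,  2.  , -1.84]), array([ 4.36, -2.  ,  1.3 ])] [0.02 0.26 0.97]
v+ 2.1 [array([ 1.08,  1.84, -2.23]), array([ 4.22, -1.84,  0.91])] [0.02 0.26 0.97]
v- 1.7 [array([1.22, 2.  , 1.3 ]), array([ 4.36, -2.  , -1.84])] [-0.02 -0.26 -0.97]
v- 2.1 [array([1.08, 1.84, 0.91]), array([ 4.22, -1.84, -2.23])] [-0.02 -0.26 -0.97]
[-13.77 359.79 565.49 -96.5    0.  ] 91.463577817138
[-10.14 367.62 566.31 -44.71  59.67] 9.683433988285065
```

```bash
python3 -m jog '[[[10,50,0,0,0,0],[77,227,54,0.912,1.074,-1.191],[77,227,54,0.912,1.074,-1.191],[77,227,54,0.912,1.074,-1.191],[77,227,54,0.912,1.074,-1.191],[77,227,54,0.912,1.074,-1.191],[77,227,54,0.912,1.074,-1.191],[77,227,54,0.912,1.074,-1.191]]]' 1 60
python3 - <<'E'
from h import *
show()
print(row((560,-260,200),horiz('h-',15)))
E
```

```text
t: 9.25
eef_pos: [559.8, -261.0, 229.6]
orientation: [-2.812, -0.706, 0.65]
ft_force: [0.3, 0.4, -0.2]
gripper_width: -0.0
t 9.25 world [ 559.8 -261.   229.6] stand [-253.4   27.1  229.6] z [ 0.29  0.63 -0.72] y [ 0.74 -0.63 -0.25] F [ 0.3  0.4 -0.2] w -0.0 q [-0.9   0.37  1.39  0.68  1.74 -0.12]
[-18.6, 6.826, 22.021, 0.406, 0.477, -0.534]
```

```bash
python3 -m jog '[[[-18,7,22,0.406,0.477,-0.534],[-18,7,22,0.406,0.477,-0.534],[-18,7,22,0.406,0.477,-0.534],[-18,7,22,0.406,0.477,-0.534],[-18,7,22,0.406,0.477,-0.534],[-18,7,22,0.406,0.477,-0.534],[-18,7,22,0.406,0.477,-0.534]]]'
python3 - <<'E'
from h import *
show()
s=snap('side');t=snap('top')
a=cv2.resize(s['color'][100:300,220:460],None,fx=1.9,fy=1.9,interpolation=2)
b=cv2.resize(t['color'][100:300,280:480],None,fx=1.7,fy=1.9,interpolation=2)
cv2.imwrite('pics/c6.png',np.hstack([a,b]))
for p in (s,t):
  for q in('jar','plate','plate_front'): print(q,[(np.round(r['pixel']),round(r['confidence'],2),np.round(atz(p,r['pixel'],0 if q=='jar' else 66))) for r in nets.pinpoint(q,p)[:3]])
print(row(spose(ST)((-150,-4,66)),horiz('h-',15)))
E
```

```text
t: 9.95
eef_pos: [560.7, -258.1, 197.4]
orientation: [-3.112, -1.31, 1.462]
ft_force: [0.3, -0.8, -0.8]
gripper_width: 0.1
t 9.95 world [ 560.7 -258.1  197.4] stand [-250.6   25.9  197.4] z [ 0.08  0.96 -0.26] y [ 1.   -0.08 -0.01] F [ 0.3 -0.8 -0.8] w 0.1 q [-0.92  0.97  0.93  0.94  2.21 -0.65]
jar [(array([339., 164.]), 0.74, array([ 552., -364.,    0.]))]
plate [(array([277., 180.]), 0.82, array([ 748., -168.,   66.])), (array([326., 206.]), 0.53, array([570., -66.,  66.])), (array([341., 186.]), 0.48, array([ 531., -162.,   66.]))]
plate_front [(array([286., 166.]), 0.89, array([ 731., -247.,   66.])), (array([335., 180.]), 0.65, array([ 552., -193.,   66.])), (array([323., 193.]), 0.49, array([ 587., -124.,   66.]))]
jar [(array([445., 204.]), 0.52, array([ 557., -368.,    0.])), (array([306., 180.]), 0.21, array([620.,  49.,   0.]))]
plate [(array([405., 131.]), 0.95, array([ 758., -231.,   66.])), (array([347., 193.]), 0.65, array([578., -71.,  66.])), (array([401., 211.]), 0.62, array([ 531., -222.,   66.]))]
plate_front [(array([427., 138.]), 0.94, array([ 739., -295.,   66.])), (array([367., 191.]), 0.84, array([ 586., -126.,   66.])), (array([410., 204.]), 0.84, array([ 551., -247.,   66.]))]
[-104.295, 12.478, 138.461, 0.002, 0.008, -0.001]
```

View pics/c6.png

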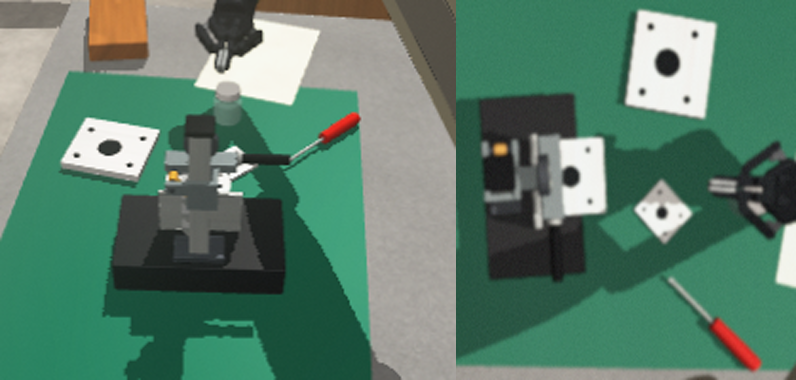

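The picture shows the closed gripper (top crop ~(720,185)) pointing at the overhanging plate at ~(600,175). The jar is right behind the tool, at world (555,-366). I'll use a steeper tilt, 30° down, so the wrist clears it.

```bash
python3 - <<'E'
from h import *
print(row(spose(ST)((-155,-6,130)),horiz('h-',30)))
E
```

```text
[-43.835, 15.214, 116.965, 0.002, -0.254, -0.002]
```

```bash
python3 -m jog '[[[-44,15,117,0,-0.254,0],[-44,15,117,0,-0.254,0],[-44,15,117,0,-0.254,0],[-44,15,117,0,-0.254,0],[-44,15,117,0,-0.254,0]]]'
python3 - <<'E'
from h import *
show()
print(row(spose(ST)((-145,-6,58)),horiz('h-',30)))
print(row(spose(ST)((-118,-6,58)),horiz('h-',30)))
E
```

```text
t: 10.85
eef_pos: [584.3, -159.5, 129.5]
orientation: [-3.138, -1.049, 1.487]
ft_force: [-0.8, 0.2, 0.3]
gripper_width: 0.3
t 10.85 world [ 584.3 -159.5  129.5] stand [-154.3   -5.6  129.5] z [ 0.07  0.86 -0.5 ] y [ 1.   -0.08 -0.  ] F [-0.8  0.2  0.3] w 0.3 q [-0.77  0.74  1.24  0.78  1.88 -0.74]
[-57.33, -0.958, 43.653, 0.0, -0.002, -0.002]
[-44.049, -5.313, 66.754, 0.0, -0.002, -0.002]
```

```bash
python3 -m jog '[[[-29,0,22,0,0,0],[-57,-1,43,0,0,0],[-57,-1,43,0,0,0],[-57,-1,43,0,0,0]]]'
python3 - <<'E'
from h import *
show()
s=snap('side');t=snap('top')
a=cv2.resize(t['color'][150:250,300:420],None,fx=5,fy=5,interpolation=2)
cv2.imwrite('pics/c7.png',a)
for q in((-120,-6,66),(-145,-6,58),(-10,-6,60)): print(q,(proj(t,spose(ST)(q))-[300,150])*5)
E
```

```text
t: 11.25
eef_pos: [583.9, -152.0, 58.6]
orientation: [-3.137, -1.05, 1.484]
ft_force: [0.3, -0.6, -0.2]
gripper_width: 0.0
t 11.25 world [ 583.9 -152.    58.6] stand [-146.8   -5.8   58.6] z [ 0.07  0.86 -0.5 ] y [ 1.   -0.08 -0.  ] F [ 0.3 -0.6 -0.2] w 0.0 q [-0.77  0.84  1.25  0.76  1.81 -0.8 ]
(-120, -6, 66) [334.19526828 210.85870212]
(-145, -6, 58) [376.4307367  209.17121277]
(-10, -6, 60) [138.44794998 224.25618048]
```

View pics/c7.png

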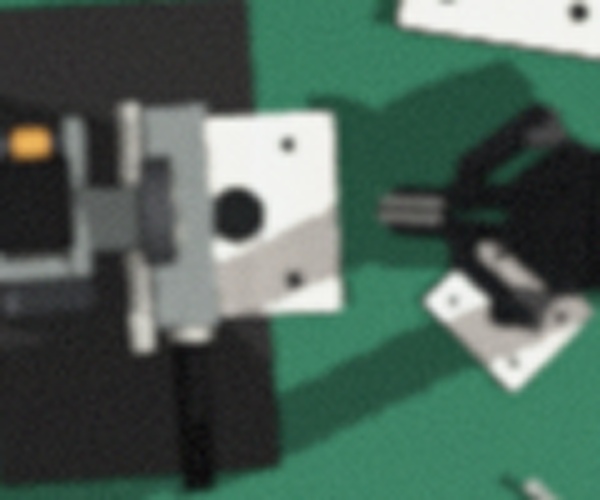

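The tip, at ~(380,208), faces the middle of the plate's front edge, at ~(337,210), with a gap of about 22 mm. Next I push toward the fence.

```bash
python3 -m jog '[[[9.8,-3.2,17.1,0,0,0],[11.8,-3.9,20.5,0,0,0],[12.8,-4.2,22.2,0,0,0],[13.8,-4.5,24,0,0,0],[14.3,-4.7,24.8,0,0,0],[14.8,-4.8,25.7,0,0,0],[14.8,-4.8,25.7,0,0,0]]]'; python3 -m jog '[[[0.5,-0.2,0.9,0,0,0],[0.5,-0.2,0.9,0,0,0]]]';  python3 -m jog '[[[0.5,-0.2,0.9,0,0,0],[0.5,-0.2,0.9,0,0,0]]]'
python3 -c "
from h import *
show()"
```

```text
t: 12.05
eef_pos: [582.1, -121.9, 58.5]
orientation: [-3.14, -1.048, 1.487]
ft_force: [0.5, -4.9, 3.6]
gripper_width: -0.1
t: 12.25
eef_pos: [582.4, -121.5, 58.5]
orientation: [3.141, -1.047, 1.488]
ft_force: [1.6, -9.1, 2.6]
gripper_width: -0.1
t: 12.45
eef_pos: [582.8, -121.1, 58.6]
orientation: [3.139, -1.046, 1.489]
ft_force: [3.2, -10.2, 3.5]
gripper_width: 0.1
t 12.45 world [ 582.8 -121.1   58.6] stand [-115.9   -7.1   58.6] z [ 0.07  0.86 -0.5 ] y [ 1.   -0.08  0.  ] F [  3.2 -10.2   3.5] w 0.1 q [-0.74  0.79  1.32  0.78  1.76 -0.8 ]
```

```bash
python3 -m jog '[[[-7.4,2.4,-12.8,0,0,0],[-27.3,2.4,-1.3,0,0,0],[-27.3,2.4,-1.3,0,0,0],[-11,-2.9,26.9,0,0,0],[-11,-2.9,26.9,0,0,0],[-11,-2.9,26.9,0,0,0]]]'
python3 - <<'E'
from h import *
show()
# arc: tip upper corner on underside at distance d from pivot
for d,th,z0 in ((78,5,0),(78,15,0),(78,25,0),(78,35,0),(78,45,0),(76,55,0),(74,65,0),(72,75,0),(70,83,0),(70,90,0)):
    a=np.radians(th); P=np.array([-10-12*np.sin(a),60]); c=P+d*np.array([-np.cos(a),np.sin(a)])
    t=c-11*np.array([.5,.866]); 
    print(th,'tcp',np.round(t,1),row(spose(ST)((t[0],-7,t[1])),horiz('h-',30)))
E
```

```text
t: 13.05
eef_pos: [579.5, -99.6, 35.1]
orientation: [-3.135, -1.05, 1.485]
ft_force: [-0.1, -0.4, 0.9]
gripper_width: 0.2
t 13.05 world [579.5 -99.6  35.1] stand [-94.1  -5.6  35.1] z [ 0.07  0.86 -0.5 ] y [ 1.   -0.08 -0.  ] F [-0.1 -0.4  0.9] w 0.2 q [-0.72  0.8   1.36  0.78  1.72 -0.82]
5 tcp [-94.2  57.3] [19.276, 1.36, -10.917, -0.001, -0.003, -0.003]
15 tcp [-93.9  70.7] [31.039, 1.27, -17.321, -0.001, -0.003, -0.003]
25 tcp [-91.3  83.4] [43.439, 0.8, -21.378, -0.001, -0.003, -0.003]
35 tcp [-86.3  95.2] [56.099, -0.036, -22.965, -0.001, -0.003, -0.003]
45 tcp [-79.1 105.6] [68.636, -1.213, -22.034, -0.001, -0.003, -0.003]
55 tcp [-68.9 112.7] [79.809, -2.875, -16.816, -0.001, -0.003, -0.003]
65 tcp [-57.6 117.5] [89.513, -4.698, -9.555, -0.001, -0.003, -0.003]
75 tcp [-45.7 120. ] [97.515, -6.619, -0.577, -0.001, -0.003, -0.003]
83 tcp [-35.9 120. ] [102.256, -8.189, 7.837, -0.001, -0.003, -0.003]
90 tcp [-27.5 120.5] [106.85, -9.545, 14.807, -0.001, -0.003, -0.003]
```

```bash
python3 -m jog '[[[6,0,-4,0,0,0],[12,1,-7,0,0,0],[16,1,-9,0,0,0],[19,1,-11,0,0,0],[23,1,-13,0,0,0],[27,1,-15,0,0,0],[31,1,-17,0,0,0],[31,1,-17,0,0,0]]]'
python3 - <<'E'
from h import *
show()
s=snap('side');t=snap('top')
a=cv2.resize(t['color'][150:250,300:400],None,fx=3.8,fy=3.8,interpolation=2)
b=cv2.resize(s['color'][150:250,280:380],None,fx=3.8,fy=3.8,interpolation=2)
cv2.imwrite('pics/c8.png',np.hstack([a,b]))
for d,th in ((78,25),(78,35),(78,45),(76,55),(74,65),(72,75),(70,83),(70,88)):
    a=np.radians(th); P=np.array([-10-12*np.sin(a),60]); c=P+d*np.array([-np.cos(a),np.sin(a)])
    t=c-11*np.array([.5,.866]); 
    print(th,'tcp',np.round(t,1),row(spose(ST)((t[0],-6,t[1])),horiz('h-',30)))
E
```

```text
t: 13.85
eef_pos: [581.3, -100.4, 71.1]
orientation: [-3.14, -1.049, 1.488]
ft_force: [-0.2, 0.4, -2.2]
gripper_width: -0.3
t 13.85 world [ 581.3 -100.4   71.1] stand [-95.1  -7.3  71.1] z [ 0.07  0.86 -0.5 ] y [ 1.   -0.08 -0.  ] F [-0.2  0.4 -2.2] w -0.3 q [-0.72  0.74  1.37  0.79  1.76 -0.79]
25 tcp [-91.3  83.4] [13.068, -1.753, -3.441, 0.001, -0.001, -0.002]
35 tcp [-86.3  95.2] [25.727, -2.58, -5.048, 0.001, -0.001, -0.002]
45 tcp [-79.1 105.6] [38.265, -3.752, -4.137, 0.001, -0.001, -0.002]
55 tcp [-68.9 112.7] [49.447, -5.418, 1.062, 0.001, -0.001, -0.002]
65 tcp [-57.6 117.5] [59.162, -7.252, 8.304, 0.001, -0.001, -0.002]
75 tcp [-45.7 120. ] [67.177, -9.187, 17.267, 0.001, -0.001, -0.002]
83 tcp [-35.9 120. ] [71.932, -10.772, 25.671, 0.001, -0.001, -0.002]
88 tcp [-29.9 120.4] [75.301, -11.746, 30.57, 0.001, -0.001, -0.002]
```

View pics/c8.png

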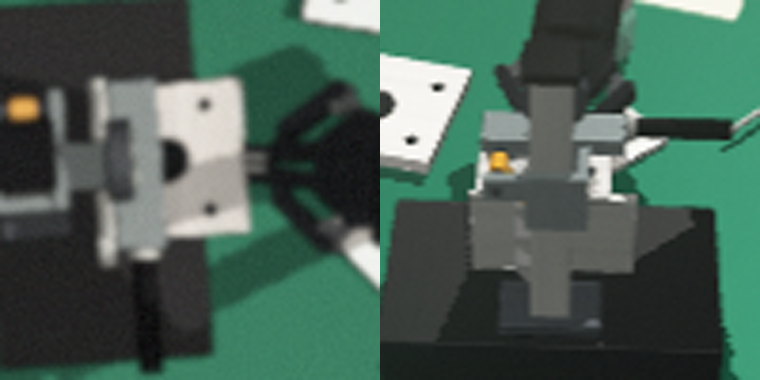

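The plate has begun to tip on the finger (top crop: front edge ~(245,160), finger under it) and the force is −2.2 N, about half its weight. I'll continue the arc.

```bash
python3 -m jog '[[[4,0,-1,0,0,0],[8,-1,-2,0,0,0],[13,-1,-3,0,0,0],[17,-1,-4,0,0,0],[21,-1,-4.5,0,0,0],[25.7,-1,-5,0,0,0],[25.7,-1,-5,0,0,0]]]';  python3 -m jog '[[[4,0,0,0,0,0],[8,-1,0.6,0,0,0],[12.5,-1,1,0,0,0],[16,-2,2.5,0,0,0],[20,-2,4,0,0,0],[23.7,-3,6,0,0,0],[23.7,-3,6,0,0,0]]]'
python3 - <<'E'
from h import *
show()
s=snap('side');t=snap('top')
a=cv2.resize(t['color'][150:250,300:400],None,fx=3.8,fy=3.8,interpolation=2)
b=cv2.resize(s['color'][150:250,280:380],None,fx=3.8,fy=3.8,interpolation=2)
cv2.imwrite('pics/c9.png',np.hstack([a,b]))
for d,th in ((74,65),(72,75),(70,83),(70,88),(70,90)):
    a=np.radians(th); P=np.array([-10-12*np.sin(a),60]); c=P+d*np.array([-np.cos(a),np.sin(a)])
    t=c-11*np.array([.5,.866]); 
    print(th,'tcp',np.round(t,1),row(spose(ST)((t[0],-7,t[1])),horiz('h-',30)))
E
```

```text
t: 14.65
eef_pos: [580.9, -91.4, 95.7]
orientation: [-3.139, -1.049, 1.487]
ft_force: [-1.0, 0.4, -2.0]
gripper_width: 0.3
t: 15.35
eef_pos: [579.3, -74.1, 113.2]
orientation: [-3.139, -1.049, 1.488]
ft_force: [0.8, -2.3, 1.4]
gripper_width: 0.2
t 15.35 world [579.3 -74.1 113.2] stand [-68.7  -7.5 113.2] z [ 0.07  0.86 -0.5 ] y [ 1.   -0.08 -0.  ] F [ 0.8 -2.3  1.4] w 0.2 q [-0.69  0.64  1.44  0.81  1.77 -0.75]
65 tcp [-57.6 117.5] [9.64, -2.248, 7.262, 0.001, -0.002, -0.002]
75 tcp [-45.7 120. ] [17.653, -4.181, 16.228, 0.001, -0.002, -0.002]
83 tcp [-35.9 120. ] [22.404, -5.763, 24.634, 0.001, -0.002, -0.002]
88 tcp [-29.9 120.4] [25.773, -6.736, 29.534, 0.001, -0.002, -0.002]
90 tcp [-27.5 120.5] [27.007, -7.13, 31.596, 0.001, -0.002, -0.002]
```

View pics/c9.png

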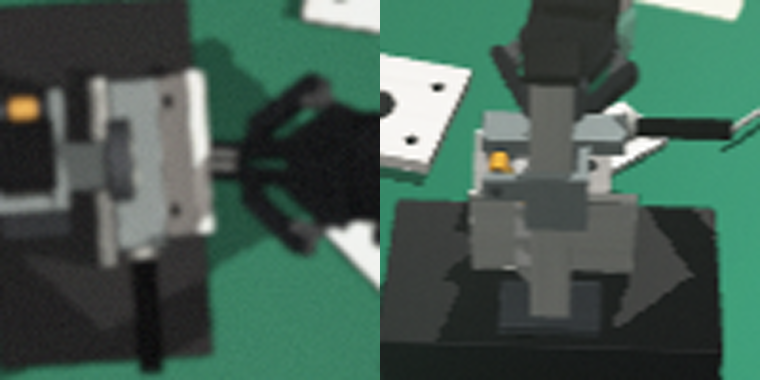

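The plate is now steep at roughly 55° (bright front edge at ~(203,150) in the top crop). I'll finish the arc slowly.

```bash
python3 -m jog '[[[3,-1,2.5,0,0,0],[6.5,-1,5,0,0,0],[9.6,-2,7.3,0,0,0],[12.5,-3,10,0,0,0],[15,-3,13,0,0,0],[17.6,-4,16.2,0,0,0],[17.6,-4,16.2,0,0,0]]]'; python3 -m jog '[[[1.5,-0.4,2.7,0,0,0],[3,-1,5.5,0,0,0],[4.7,-1.5,8.4,0,0,0],[6,-2,10.5,0,0,0],[7,-2.3,12,0,0,0],[8,-2.5,13.3,0,0,0],[8,-2.5,13.3,0,0,0]]]'
python3 - <<'E'
from h import *
show()
print(row(spose(ST)((-27.5,-7,120)),horiz('h-',30)))
E
```

```text
t: 16.15
eef_pos: [576.9, -50.6, 119.9]
orientation: [-3.138, -1.049, 1.486]
ft_force: [0.6, -0.2, -0.3]
gripper_width: 0.0
t: 16.85
eef_pos: [575.8, -35.5, 120.2]
orientation: [-3.138, -1.049, 1.486]
ft_force: [-0.5, -0.5, -1.1]
gripper_width: 0.1
t 16.85 world [575.8 -35.5 120.2] stand [-30.   -7.1 120.2] z [ 0.07  0.86 -0.5 ] y [ 1.   -0.08 -0.  ] F [-0.5 -0.5 -1.1] w 0.1 q [-0.65  0.57  1.51  0.84  1.73 -0.73]
[1.052, -0.543, 2.159, 0.0, -0.002, -0.002]
```

```bash
python3 -m jog '[[[0.5,-0.2,0.9,0,0,0],[1,-0.3,1.7,0,0,0],[1.5,-0.5,2.6,0,0,0],[1.5,-0.5,2.6,0,0,0]]]'; python3 -m jog '[[[0.5,-0.2,0.9,0,0,0],[0.5,-0.2,0.9,0,0,0]]]'; python3 -m jog '[[[0.5,-0.2,0.9,0,0,0],[0.5,-0.2,0.9,0,0,0]]]'
python3 - <<'E'
from h import *
show()
s=snap('side');t=snap('top')
a=cv2.resize(t['color'][150:250,300:400],None,fx=3.8,fy=3.8,interpolation=2)
b=cv2.resize(s['color'][150:250,280:380],None,fx=3.8,fy=3.8,interpolation=2)
cv2.imwrite('pics/c10.png',np.hstack([a,b]))
E
```

```text
t: 17.25
eef_pos: [575.7, -32.7, 120.1]
orientation: [-3.138, -1.049, 1.486]
ft_force: [-0.4, -0.2, -0.9]
gripper_width: 0.1
t: 17.45
eef_pos: [575.7, -32.2, 120.2]
orientation: [-3.139, -1.048, 1.486]
ft_force: [0.0, -3.3, -1.1]
gripper_width: -0.0
t: 17.65
eef_pos: [575.7, -31.9, 120.2]
orientation: [-3.14, -1.047, 1.486]
ft_force: [-2.0, -8.7, -0.6]
gripper_width: 0.3
t 17.65 world [575.7 -31.9 120.2] stand [-26.4  -7.3 120.2] z [ 0.07  0.86 -0.5 ] y [ 1.   -0.08 -0.  ] F [-2.  -8.7 -0.6] w 0.3 q [-0.64  0.56  1.52  0.84  1.72 -0.73]
```

View pics/c10.png

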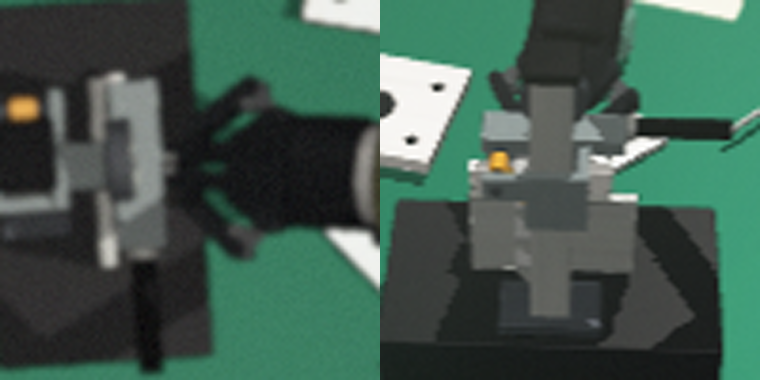

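The plate no longer shows lying; it is upright behind the crossbar (finger ends at it, (165,163)) with firm contact at x≈−21. I'll press once lower down so the foot is flush, then retreat.

```bash
python3 -m jog '[[[-2,0.6,-3.5,0,0,0],[-4.9,1.6,-8.6,0,0,0],[-35.2,1.6,8.9,0,0,0],[-35.2,1.6,8.9,0,0,0],[-31.3,0.3,15.8,0,0,0],[-30.8,0.2,16.6,0,0,0],[-30.3,0,17.5,0,0,0],[-30.3,0,17.5,0,0,0]]]'; python3 -m jog '[[[0.3,-0.1,0.5,0,0,0],[0.3,-0.1,0.5,0,0,0]]]'
python3 -c "
from h import *
show()"
```

```text
t: 18.55
eef_pos: [575.5, -31.8, 85.6]
orientation: [-3.14, -1.045, 1.487]
ft_force: [-3.3, -9.5, -6.0]
gripper_width: 0.0
t: 18.75
eef_pos: [575.6, -31.7, 85.5]
orientation: [-3.14, -1.044, 1.487]
ft_force: [-2.9, -13.4, -6.5]
gripper_width: 0.2
t 18.75 world [575.6 -31.7  85.5] stand [-26.2  -7.2  85.5] z [ 0.07  0.86 -0.5 ] y [ 1.   -0.08 -0.  ] F [ -2.9 -13.4  -6.5] w 0.2 q [-0.64  0.62  1.52  0.83  1.69 -0.77]
```

```bash
python3 -m jog '[[[-1,0.3,-1.7,0,0,0],[-4.9,1.6,-8.6,0,0,0],[-15,5,-26,0,0,0],[-5,13,-88,0,0,0],[-5,13,-88,0,0,0],[50,13,-120,0,0,0],[50,13,-120,0,0,0],[50,13,-120,0,0,0]]]'
python3 - <<'E'
from h import *
show()
s=snap('side');t=snap('top')
a=cv2.resize(t['color'][140:260,290:410],None,fx=3.2,fy=3.2,interpolation=2)
b=cv2.resize(s['color'][140:260,270:390],None,fx=3.2,fy=3.2,interpolation=2)
cv2.imwrite('pics/c11.png',np.hstack([a,b]))
for p in (s,t):
    for q,m in (('handle',(-26,100,194)),('crossbar',(-26,0,178)),('plate_front',(-16,-6,160)),('plate_back',(-16,-6,60)),('pawl_pin',None),('jar',None)):
        print(q,[(np.round(r['pixel'],1).tolist(),round(r['confidence'],2)) for r in nets.pinpoint(q,p)[:3]], proj(p,spose(ST)(m)) if m else '')
E
```

```text
t: 19.55
eef_pos: [583.5, -110.7, 192.2]
orientation: [3.133, -1.046, 1.497]
ft_force: [0.0, -0.1, 0.3]
gripper_width: -0.0
t 19.55 world [ 583.5 -110.7  192.2] stand [-105.6   -8.7  192.2] z [ 0.07  0.86 -0.5 ] y [ 1.   -0.08  0.  ] F [ 0.  -0.1  0.3] w -0.0 q [-0.73  0.58  1.35  0.82  1.88 -0.67]
handle [([363.2, 180.5], 0.65)] [360.31601175 182.96297775]
crossbar [([325.4, 187.2], 0.68)] [325.52957251 186.27201062]
plate_front [([285.4, 163.1], 0.74), ([333.1, 179.3], 0.56), ([321.1, 192.7], 0.45)] [323.33970689 193.10038483]
plate_back [([274.1, 186.8], 0.92), ([348.5, 194.3], 0.45)] [323.27834035 216.82814822]
pawl_pin [([308.9, 194.9], 0.58)] 
jar [([339.4, 163.8], 0.63)] 
handle [([341.1, 234.9], 0.82)] [338.36536258 233.47510765]
crossbar [([335.8, 195.4], 0.92)] [335.32432832 193.32606442]
plate_front [([429.9, 136.8], 0.72), ([410.0, 204.2], 0.6), ([306.7, 177.4], 0.22)] [330.95338066 191.79344623]
plate_back [([386.5, 126.2], 0.96), ([392.3, 218.4], 0.54)] [329.81200072 194.71438193]
pawl_pin [([306.6, 180.7], 0.55)] 
jar [([329.5, 197.4], 0.44), ([447.3, 202.6], 0.37)]
```

View pics/c11.png

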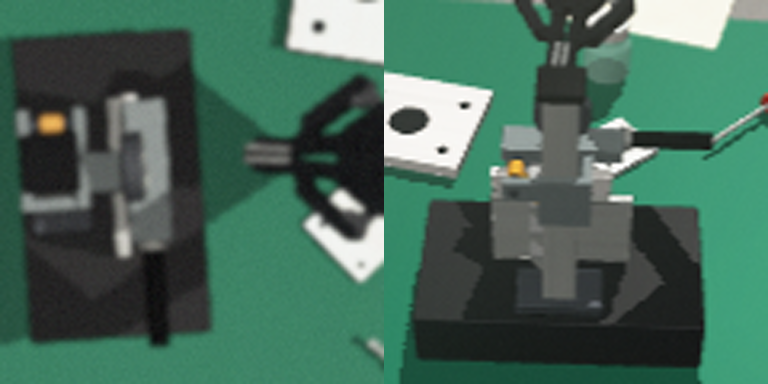

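The final crops show the plate's top edge rising above the fence at (495–608,180) in the side view. In the top view the place where it overhung is empty, and the gripper is clear with zero force. I'm handing it in.

```bash
python3 -c "
from workcell import robot
print(robot.close_job())"
```

```text
the job is handed in; nothing more can be done
None
```

The job is handed in at about 19.7 s on the clock, with the arm one notch up and the plate standing upright against the fence. No verdict is reported back.

**Gauge arm:** I gripped the handle, lifted it about 39 mm and let it down. The wrist force went from −5.6 N to about +2.5 N at a rise of about 30 mm, meaning the pawl had taken the load, and I let go. In the last pictures the handle and crossbar sit within about 3 pixels of where the next notch (+30 mm) puts them.

**Plate:** I pushed it to the fence until the force reached about 10 N. I then tipped it up with the shut fingertips from below and pressed it home high and low. The tip stopped at the same x (−26.4 and −26.2 mm) at both heights, so the plate is upright and flat against the fence.

**Last look:** The plate's top edge shows above the fence, nothing overhangs the block any more, and the gripper is clear with the wrist force near zero.

**Checks that failed or disagreed:**
- **Plate points:** In the final pictures the networks did not find the standing plate's back edge. They gave only a weak hit (0.45 in the side view) near the expected top edge, so flatness rests on the contact readings and the picture.
- **Jar:** In the top view the jar network put a wrong first guess on the stand, at 0.44. The jar itself still showed in its place.

I left the other things on the bench alone.

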